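Slide the pipe sample carrier into the counter display rail

TASK

Pick up the pipe sample carrier from the counter, set its foot on the open end of the aluminium display rail and slide it under the rail's lips and beneath the copper hoop until its foot rests fully home against the red stop. Do not knock the hoop, leave everything else on the counter where it stands, and let go of the carrier at the end. Either end of the carrier may lead.

Things in the scene. Friction and masses are not known exactly. Their poses are not given: they have to be found in the camera images.
- carrier: Loose sample carrier: flat steel foot 200 x 36 x 8 mm, two black necks 14 mm wide, and on them a grey pipe, diameter 32 mm, along the foot, its axis 50 mm above the underside. Grip across the pipe, within 75 mm of its middle: blue collars, diameter 40 mm (top at 70 mm), sit at its ends. About 0.35 kg. Origin: centre of the foot's underside; x along the pipe, z up. Same either way round.
- rail: Fixed aluminium rail, 455 x 56 x 22 mm. Origin: on its centre line at counter height, where the lips begin; x runs along it to the red stop. Its floor, 6 mm above the counter, runs from x = -120 to 335 mm. From -120 to 0 it is open above (blue strips; guide walls from -56 narrow from 57 to 41 mm apart). Lips start at x = 0.
- channel (a point): The mouth of the rail's lipped channel: point on the centre line at x = 0 of the rail, on its floor, 6 mm above the counter; axes as the rail's. Channel 41 mm wide inside; lips' underside 12 mm and top 16 mm above this floor; slot between the lips 23 mm wide. The carrier's foot goes under the lips, its necks through the slot.
- hoop: Fixed copper hoop astride the rail, 90 to 120 mm along it: a bar 16 mm thick square across the rail, underside 88 mm and top 104 mm above the counter, legs 60 mm either side of the centre line. Origin: at counter height on the rail's centre line, right below the bar; y along the bar. A carrier on the rail's floor passes 12 mm under it.
- stop: Fixed red stop block in the rail, 20 long x 50 wide x 27 mm high. Origin: at the counter surface, centre of its face that looks to the open end; x as the rail's x. With the foot against it the carrier's origin is 100 mm before this point (x = -100 mm in this frame).
- coupling: Bystander: grey pipe coupling standing upright, 68 mm diameter, 70 mm high; origin under its centre.
- union: Bystander: steel and brass union standing upright, 62 mm diameter, 60 mm high; origin under its centre.
- bottle: Bystander: yellow bottle, 60 mm diameter, 170 mm high; origin under its centre.
- elbow: Bystander: grey 90-degree elbow lying flat, 56 mm thick, arms 55 mm along its x and y from the origin under the bend.
- wrench: Bystander: wrench lying flat, 180 mm long, along its x.
- jar: Bystander: white jar with blue lid, 72 mm diameter, 80 mm high; origin under its centre.
- carton: Bystander: cardboard carton 100 x 70 x 70 mm; origin under its centre.
Not all that is in view belongs to the job. There is more than one size of the stop; the job needs the smallest.

How it is judged:
By the outcome, as a careful person would: the job done as asked, in the order asked, and still so for the second after the job is handed in, with the robot touching nothing.
It also fails if it takes over 67 s, if anything falls off the work surface, if the arm or the gripper's body presses on something with over 40 N, if the wrist force passes 120 N, or if a joint passes its speed limit or range.

ROBOT

A 6-joint arm with a two-finger parallel gripper is mounted at the origin on the work surface. World frame = base frame: x ahead of the robot, y to its left, z up, the work surface at z = 0. Lengths are in m, angles in rad, forces in N, time in s.
With the tool pointing down it reaches from about 0.3 to 0.775 m from the base axis. Payload 14.6 kg.
Tool frame: the origin (TCP) lies midway between the tips of the shut fingers; the grasp point (between the pads) lies 19 mm behind it; z points along the fingers, y is the direction in which the jaws open and shut (so a half turn about z gives the same grasp; the last joint's range is limited). The gripper opens to 94 mm and grips with 3 to 60 N. Pads are 16 mm wide; open, the fingers measure 119 mm over their backs; the gripper's body (75 mm by 177 mm) begins 78 mm behind the grasp point.
Start: joints at [1.194, 0.3, 1.521, -0, 1.321, -0.067], TCP at [0.168, 0.524, 0.205] pointing down, gripper open.
Joint ranges: [-3.03, 3.03], [-0.79, 2.21], [0.23, 2.52], [-1.04, 4.18], [0, 3.07], [-2.55, 2.55]. Speed limits (rad/s): [2.22, 2.22, 2.57, 3.14, 3.14, 3.14].

INTERFACE

Orientations are given as [roll, pitch, yaw] about the fixed x, y, z axes, in that order (R = Rz(yaw) Ry(pitch) Rx(roll)).
In Python, from station import readout, imaging, job gives the robot as it stands.
- The arm moves only by the tool arm_command, never from a script. Its argument "increments" is a list of rows, each an object with "gripper": the opening, from 0 (shut) to 1 (fully open); "slide": the shift along the world's x, y, z in m, a list of three; "yaw": the turn about the world's z in rad. A call has 1 to 8 rows; each row is the pose to reach, as a shift and turn from the pose commanded when the call began; what a row does not reach only later rows make up. A row lasts 1/8 s, in which the tool goes at most 62.5 mm and 10.7 degrees, less where a joint would pass 70% of its speed; a pose out of reach is approached as far as the arm can. A call with a gripper value outside its range is refused whole. The fingers move at their own pace and stop on an object; "grip_force" is the grip in N (left out, the last holds). Time passes only in rows, so rows that repeat a pose let the fingers close. It gives the time, the measured TCP pose, the force and the opening at its end, in the units of the state.
- readout.get_obs(): the state, without advancing time (a new reading comes with each control period).
- imaging.camera(name): name is "scene" or "top" or "wrist"; returns a dict with "color" (400x640x3 uint8, red, green, blue), "mtx" (3x3 intrinsics, pixels), "D" ([k1, k2, p1, p2, k3] as OpenCV has them; the pictures are not rectified), "rvec" (rotation vector, rad) and "tvec" (3), from world to camera coordinates, as OpenCV has them. Camera axes: x right, y down, z forward; pixel columns grow to the right and rows downward; lengths in m; the calibration is good to about 2 mm. A picture is of the moment at which its call begins. There is no depth.
- job.hand_in(): hands the job in, once; it reports no verdict.
The state is a dict: "time_s": time; "qpos": joint angles; "joint_vel": joint speeds; "tau": joint torques, N m; "ee_pos": TCP position; "eef_rot": TCP orientation; "force": force on the tool from outside, world axes, zero at the start; "moment": the same for the moment, N m; "grip_width": finger opening in m.
Only numpy, scipy, OpenCV 4.12 (cv2) and the standard library are available. Lean on these libraries where they do the work, as an engineer would, in place of code of your own. Each camera call takes 0.05 s, during which the arm holds its last target. There are 200 camera calls.

## Working session

There is one attempt and no reset: what is moved stays moved. The work goes in short steps, Python scripts to look and compute and a tool call to move; the robot and the scene stay as the last step left them, time stands still between calls to the robot, and variables do not carry over. Pictures are saved under pics/ and viewed, about 8 in all and at most 12, crops included, and the job is handed in when it is done.

Besides the shell and the picture viewer there is one more tool, called as name(argument=value, ...) on one line, values as JSON. arm_command: Moves the arm, as the interface text tells. Its arguments: {"type":"object","properties":{"increments":{"type":"array","items":{"type":"object","properties":{"gripper":{"type":"number"},"slide":{"type":"array","items":{"type":"number"}},"yaw":{"type":"number"}}}},"grip_force":{"type":"number"}},"required":["increments"]}

```bash
mkdir -p pics; ls; cat > h.py <<'E'
import numpy as np, cv2
from station import readout, imaging, job
def cam(n, save=None):
    c=imaging.camera(n)
    if save: cv2.imwrite('pics/'+save, c['color'][:,:,::-1])
    np.savez('pics/%s_last.npz'%n, **{k:np.array(c[k]) for k in ('color','mtx','D','rvec','tvec')})
    return c
def load(n): return dict(np.load('pics/%s_last.npz'%n))
def ray(c,uv):
    R=cv2.Rodrigues(np.array(c['rvec'],float))[0]; t=np.array(c['tvec'],float).ravel()
    p=cv2.undistortPoints(np.array(uv,float).reshape(-1,1,2),np.array(c['mtx'],float),np.array(c['D'],float)).reshape(-1,2)
    d=np.c_[p,np.ones(len(p))]@R
    return -R.T@t, d/np.linalg.norm(d,axis=1,keepdims=True)
def plane(c,uv,z):
    o,d=ray(c,uv); return o+d*((z-o[2])/d[:,2])[:,None]
def cross(c1,u1,c2,u2):
    o1,d1=ray(c1,u1); o2,d2=ray(c2,u2); out=[]
    for a,b in zip(d1,d2):
        s=np.linalg.lstsq(np.c_[a,-b],o2-o1,rcond=None)[0]
        p,q=o1+a*s[0],o2+b*s[1]; out.append(np.r_[(p+q)/2,np.linalg.norm(p-q)])
    return np.array(out)
def proj(c,P): return cv2.projectPoints(np.array(P,float).reshape(-1,1,3),np.array(c['rvec'],float),np.array(c['tvec'],float),np.array(c['mtx'],float),np.array(c['D'],float))[0].reshape(-1,2)
E
python3 - <<'E'
from h import *
np.set_printoptions(precision=3,suppress=True)
for n in ('top','scene'):
    c=cam(n,n+'0.png'); print(n,ray(c,[[320,200]]))
print(readout.get_obs())
E
```

```text
pics
top (array([0.383, 0.052, 1.071]), array([[ 0.164,  0.011, -0.986]]))
scene (array([1.01 , 0.453, 1.139]), array([[-0.347, -0.322, -0.881]]))
{'time_s': 0.1, 'qpos': array([ 1.194,  0.3  ,  1.522, -0.   ,  1.321, -0.067]), 'joint_vel': array([ 0.001, -0.002, -0.004,  0.001,  0.   , -0.001]), 'tau': array([  0.002, -53.264, -35.328,   0.071,   0.023,  -0.   ]), 'ee_pos': array([0.168, 0.524, 0.205]), 'eef_rot': array([-3.141, -0.   ,  2.832]), 'force': array([-0.417, -0.931,  0.891]), 'moment': array([-0.033,  0.003,  0.031]), 'grip_width': 0.09428594585388896}
```

View pics/top0.png

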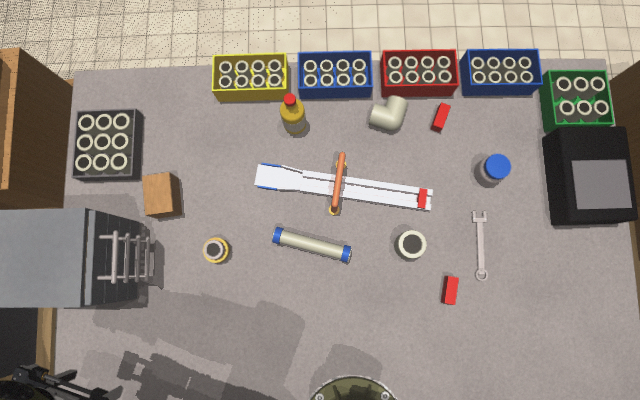

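View pics/scene0.png

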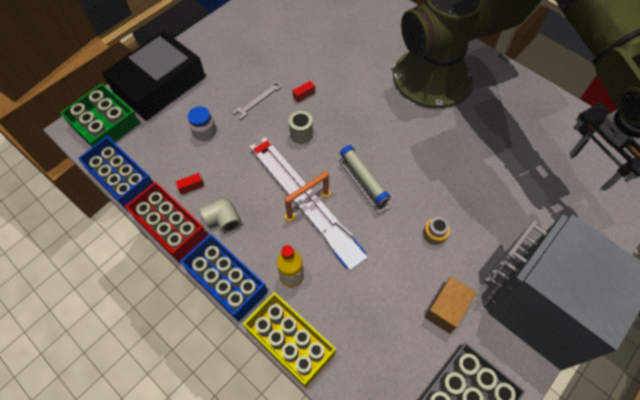

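The top view shows the carrier at about (312,245) with blue collars at its ends. The rail runs from its open end at (256,177) to the red stop at (424,198), with the hoop bar at (340,182). The scene view shows the same things: carrier (365,177), open end (350,255), stop (262,147). The two other red blocks lie loose, away from the rail.

```bash
python3 - <<'E'
from h import *
np.set_printoptions(precision=4,suppress=True)
T,S=load('top'),load('scene')
def blobs(c,lo,hi,box,amin=15):
    h=cv2.cvtColor(c['color'],cv2.COLOR_RGB2HSV); m=cv2.inRange(h,lo,hi)
    k=np.zeros_like(m); x0,y0,x1,y1=box; k[y0:y1,x0:x1]=m[y0:y1,x0:x1]
    n,l,s,ce=cv2.connectedComponentsWithStats(k)
    return [(tuple(ce[i].round(1)),int(s[i,4]),cv2.minAreaRect(np.argwhere(l==i)[:,::-1].astype(np.float32))) for i in range(1,n) if s[i,4]>=amin]
bl=((105,110,50),(125,255,255)); rd=((0,190,100),(4,255,255)); co=((5,120,100),(14,255,255)); wh=((0,0,205),(180,40,255))
for n,c,b in (('T',T,(230,140,450,270)),('S',S,(225,120,400,280))):
    for nm,r in (('blue',bl),('red',rd),('copper',co),('white',wh)):
        for x in blobs(c,*r,b):
            print(n,nm,x[0],x[1],[np.round(v,1) for v in x[2]], cv2.boxPoints(x[2]).round(1).tolist() if nm in('white','red') else '')
for nm,c,b in(('t',T,(230,130,450,280)),('s',S,(230,120,400,280))):
    x0,y0,x1,y1=b; cv2.imwrite(f'pics/{nm}crop.png',cv2.resize(c['color'][y0:y1,x0:x1,::-1],None,fx=3.5,fy=3.5,interpolation=cv2.INTER_CUBIC))
E
```

```text
T blue (np.float64(271.0), np.float64(164.4)) 34 [array([271. , 164.4]), array([18.2,  1.7]), np.float64(8.1)] 
T blue (np.float64(266.9), np.float64(187.4)) 32 [array([267. , 187.4]), array([18.2,  1.6]), np.float64(8.7)] 
T blue (np.float64(276.8), np.float64(234.7)) 103 [array([276.7, 234.7]), array([ 7. , 15.5]), np.float64(15.9)] 
T blue (np.float64(345.3), np.float64(253.1)) 108 [array([345.3, 253.2]), array([ 6.5, 15.8]), np.float64(14.0)] 
T copper (np.float64(338.0), np.float64(179.3)) 333 [array([338. , 179.7]), array([ 6.4, 56.2]), np.float64(8.5)] 
T white (np.float64(293.5), np.float64(179.3)) 1548 [array([294.6, 178.9]), array([78.7, 23.8]), np.float64(9.5)] [[253.8000030517578, 184.10000610351562], [257.70001220703125, 160.60000610351562], [335.3999938964844, 173.60000610351562], [331.5, 197.10000610351562]]
T white (np.float64(381.8), np.float64(184.4)) 434 [array([381.5, 184.4]), array([74.4,  5.8]), np.float64(8.5)] [[344.29998779296875, 181.6999969482422], [345.20001220703125, 176.0], [418.70001220703125, 187.0], [417.8999938964844, 192.6999969482422]]
T white (np.
[... 2667 characters left out ...]
300.8), np.float64(197.2)) 23 [array([299.9, 197.2]), array([3.2, 9.1]), np.float64(74.1)] [[295.1000061035156, 197.0], [303.79998779296875, 194.5], [304.70001220703125, 197.5], [296.0, 200.0]]
S white (np.float64(326.5), np.float64(211.7)) 94 [array([326.6, 211.8]), array([24.7,  3.7]), np.float64(49.4)] [[317.1000061035156, 203.60000610351562], [319.8999938964844, 201.1999969482422], [336.0, 220.0], [333.20001220703125, 222.39999389648438]]
S white (np.float64(338.0), np.float64(240.3)) 1019 [array([334.1, 235.2]), array([73.5, 19.5]), np.float64(49.1)] [[302.6000061035156, 213.8000030517578], [317.3999938964844, 201.0], [365.5, 256.6000061035156], [350.79998779296875, 269.29998779296875]]
```

View pics/tcrop.png

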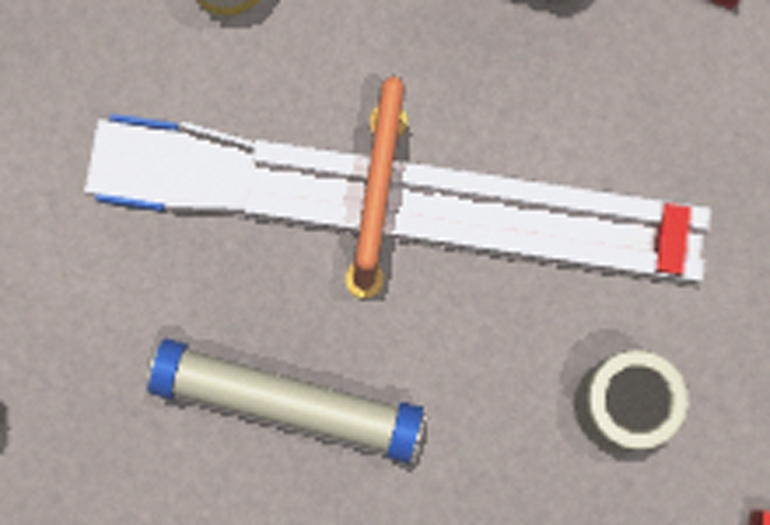

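View pics/scrop.png

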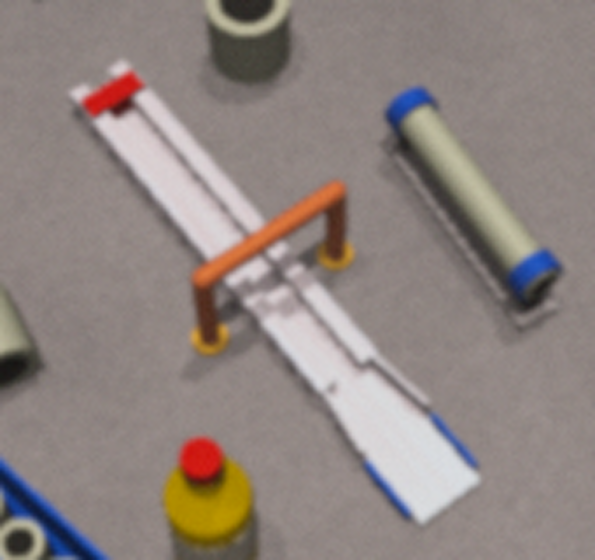

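The crops confirm it: the rail is empty, with the lips starting near top crop (250,175), the red stop at (674,240) and the hoop bar over the rail at (380,175). The carrier stands clear of everything.

```bash
python3 - <<'E'
from h import *
np.set_printoptions(precision=4,suppress=True)
T,S=load('top'),load('scene')
A=cross(T,[[276.8,234.7],[345.3,253.1],[267,187.4],[271,164.4]],S,[[381.2,196.9],[345.7,149.3],[359.1,245.3],[340.5,259.9]])
print('collars L,R; strips near,far\n',A)
d=A[0]-A[1]; print('carrier mid',(A[0]+A[1])[:3]/2,'len',np.linalg.norm(d[:2]),'yaw',np.arctan2(-d[1],-d[0]))
tc=lambda p:np.array(p)/3.5+[230,130]-.36; sc=lambda p:np.array(p)/3.5+[230,120]-.36
# stop top front edge ends; rail far-end corners; open-end corners ; hoop bar ends; hoop
tp=[[663,204],[657,272],[711,208],[704,282],[102,120],[86,192],[394,82],[368,268]]
sp=[[88,113],[142,88],[72,95],[122,65],[420,522],[479,482],[203,276],[340,188]]
# far side (T upper) = scene left
B=cross(T,tc(tp),S,sc(sp)); print('stop far,near; end far,near; open far,near; bar far,near\n',B)
m=lambda a,b:(a+b)[:3]/2
P=[m(B[4],B[5]),m(A[2],A[3]),m(B[0],B[1]),m(B[2],B[3])]; print(np.array(P)); 
for a,b in((0,2),(0,3),(1,2)): v=P[b]-P[a]; print(a,b,np.linalg.norm(v[:2]),np.arctan2(v[1],v[0]))
E
```

```text
collars L,R; strips near,far
 [[0.4703 0.1688 0.0575 0.0019]
 [0.4219 0.0051 0.0604 0.0015]
 [0.5956 0.2009 0.0095 0.0032]
 [0.6567 0.191  0.0068 0.004 ]]
carrier mid [0.4461 0.087  0.059 ] len 0.17077415210166047 yaw -1.8582799997967463
stop far,near; end far,near; open far,near; bar far,near
 [[ 0.5825 -0.1888  0.0299  0.0032]
 [ 0.5332 -0.1817  0.0202  0.0012]
 [ 0.5776 -0.2212  0.0212  0.0069]
 [ 0.5253 -0.2162  0.0125  0.0041]
 [ 0.659   0.2232  0.006   0.0043]
 [ 0.6056  0.235   0.0028  0.0027]
 [ 0.6543  0.0101  0.1045  0.0058]
 [ 0.5298  0.0297  0.0934  0.0029]]
[[ 0.6323  0.2291  0.0044]
 [ 0.6262  0.196   0.0082]
 [ 0.5578 -0.1853  0.025 ]
 [ 0.5514 -0.2187  0.0168]]
0 2 0.42101011012442857 -1.748727219432809
0 3 0.4550464216963087 -1.7495236349005516
1 2 0.38734101829791423 -1.7482399480541022
```

arm_command(increments=[{"slide": [0, -0.05, 0.02], "yaw": -0.18, "gripper": 1}, {"slide": [0.03, -0.1, 0.05], "yaw": -0.36, "gripper": 1}, {"slide": [0.06, -0.15, 0.08], "yaw": -0.54, "gripper": 1}, {"slide": [0.1, -0.2, 0.08], "yaw": -0.72, "gripper": 1}, {"slide": [0.14, -0.25, 0.08], "yaw": -0.9, "gripper": 1}, {"slide": [0.18, -0.3, 0.08], "yaw": -1.08, "gripper": 1}, {"slide": [0.22, -0.35, 0.08], "yaw": -1.26, "gripper": 1}, {"slide": [0.26, -0.39, 0.08], "yaw": -1.44, "gripper": 1}])

```text
time_s: 1.1
ee_pos: [0.4246, 0.1359, 0.2856]
eef_rot: [3.141, -0.0, 1.386]
force: [0.8, 0.5, 0.5]
grip_width: 0.094
```

arm_command(increments=[{"slide": [0.02, -0.02, 0], "yaw": -0.11}, {"slide": [0.024, -0.028, 0], "yaw": -0.11}, {"slide": [0.024, -0.028, 0], "yaw": -0.11}, {"slide": [0.024, -0.028, 0], "yaw": -0.11}])

```text
invalid input
```

```bash
python3 - <<'E'
from h import *
np.set_printoptions(precision=4,suppress=True)
o=readout.get_obs(); print(o['time_s'],o['ee_pos'],o['eef_rot'],o['qpos'])
c=cam('wrist','w1.png'); print(ray(c,[[320,200]]))
E
```

```text
1.1 [0.4246 0.1359 0.2856] [ 3.1413 -0.0002  1.3857] [0.2275 0.009  1.6704 0.0001 1.4618 0.4127]
(array([0.4406, 0.2185, 0.4646]), array([[-0.0576, -0.2895, -0.9554]]))
```

View pics/w1.png

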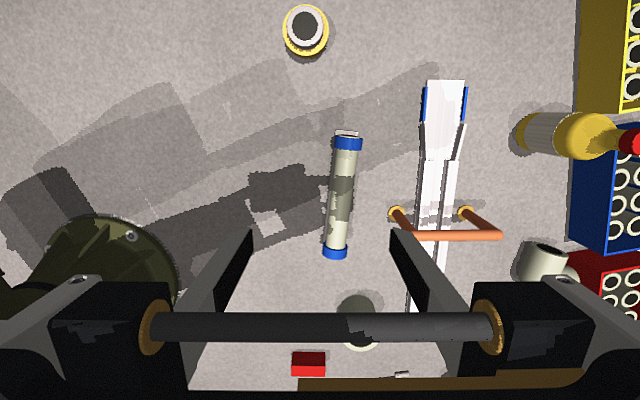

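The wrist view shows the carrier at (342,140)–(335,253), the rail with its open end at (446,80), and the hoop bar at (445,235). Nothing stands under the open fingers except the carrier.

```bash
cat >> h.py <<'E'
def blue(c,box,amin=15):
    m=cv2.inRange(cv2.cvtColor(c['color'],cv2.COLOR_RGB2HSV),(105,110,40),(125,255,255))
    k=np.zeros_like(m); x0,y0,x1,y1=box; k[y0:y1,x0:x1]=m[y0:y1,x0:x1]
    n,l,s,ce=cv2.connectedComponentsWithStats(k)
    return [(ce[i],s[i]) for i in range(1,n) if s[i,4]>=amin]
E
python3 - <<'E'
from h import *
np.set_printoptions(precision=4,suppress=True)
T,W=load('top'),load('wrist')
bw=blue(W,(310,80,480,270)); 
for b in bw: print(b[0],b[1])
g=cv2.cvtColor(W['color'],cv2.COLOR_RGB2HSV)
# collars: column-mid per bbox ; plane z=.05 via silhouettes
cw=[b for b in bw if b[0][0]<370]; cw.sort(key=lambda b:b[0][1])
ct=[[276.8,234.7],[345.3,253.1]]
print('collars wrist x top',cross(T,ct,W,[b[0] for b in cw]))
P=plane(W,[b[0] for b in cw],.058); print('plane .058',P, 'yaw',np.arctan2(*(P[0]-P[1])[[1,0]]),'mid',P.mean(0))
s=[b for b in bw if b[0][0]>370]; s.sort(key=lambda b:b[0][0])
if len(s)==2: print('strips',cross(T,[[267,187.4],[271,164.4]],W,[b[0] for b in s]), plane(W,[b[0] for b in s],.008).mean(0))
x0,y0,x1,y1=380,70,520,320
cv2.imwrite('pics/w1c.png',cv2.resize(W['color'][y0:y1,x0:x1,::-1],None,fx=4,fy=2.4,interpolation=cv2.INTER_CUBIC))
E
```

```text
[423.4049 103.6564] [420  86   8  35 163]
[464.1293 103.3534] [461  87   8  34 116]
[347.5879 143.1636] [334 135  29  16 330]
[333.9685 252.7126] [323 242  24  18 254]
collars wrist x top [[0.4702 0.1701 0.0537 0.    ]
 [0.4217 0.0056 0.0583 0.0002]]
plane .058 [[0.4699 0.1706 0.058 ]
 [0.4217 0.0054 0.058 ]] yaw 1.2872634997730983 mid [0.4458 0.088  0.058 ]
strips [[ 0.5995  0.2017 -0.0012  0.0021]
 [ 0.6592  0.1907  0.0054  0.003 ]] [0.6281 0.1973 0.008 ]
```

View pics/w1c.png

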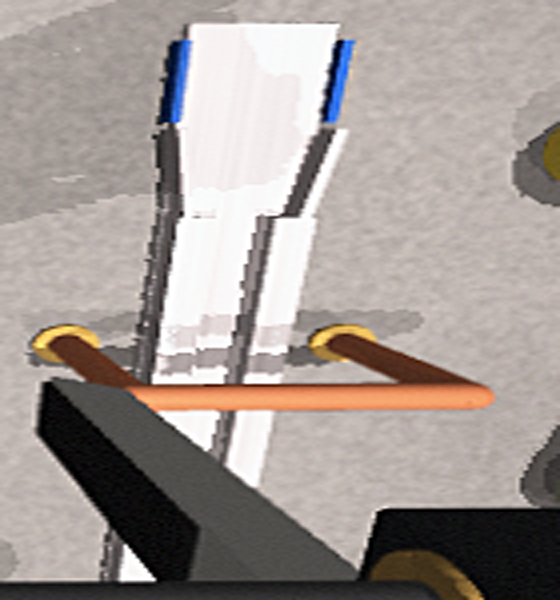

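The carrier is at mid (0.446, 0.088) with yaw 1.285, and the views agree to about 1 mm. I'll take one closer wrist look over the rail mouth for the fit, then pick.

arm_command(increments=[{"slide": [0.04, 0.015, 0], "yaw": 0, "gripper": 1}, {"slide": [0.09, 0.03, 0], "yaw": 0, "gripper": 1}, {"slide": [0.14, 0.045, -0.01], "yaw": 0, "gripper": 1}, {"slide": [0.18, 0.06, -0.02], "yaw": 0, "gripper": 1}, {"slide": [0.2, 0.07, -0.03], "yaw": 0, "gripper": 1}, {"slide": [0.2, 0.07, -0.03], "yaw": 0, "gripper": 1}, {"slide": [0.2, 0.07, -0.03], "yaw": 0, "gripper": 1}])

```text
time_s: 2.02
ee_pos: [0.6233, 0.2077, 0.2558]
eef_rot: [3.141, 0.0, 1.392]
force: [-0.2, -0.1, 0.6]
grip_width: 0.0938
```

```bash
python3 - <<'E'
from h import *
np.set_printoptions(precision=4,suppress=True)
o=readout.get_obs(); print(o['time_s'],o['ee_pos'],o['eef_rot'])
c=cam('wrist','w2.png')
for b in blue(c,(100,0,540,300)): print(b[0],b[1])
E
```

```text
2.025 [0.6233 0.2077 0.2558] [3.1415 0.     1.3919]
[304.9898 176.1633] [304 160   3  33  98]
[345.     175.7111] [344 160   4  33  90]
[493.6593 227.0656] [ 464  191   76  109 2592]
[220.9971 222.046 ] [207 211  29  19 348]
[535.6778 235.5556] [527 227  13  18  90]
[536.2222 264.1458] [527 248  13  34 144]
```

View pics/w2.png

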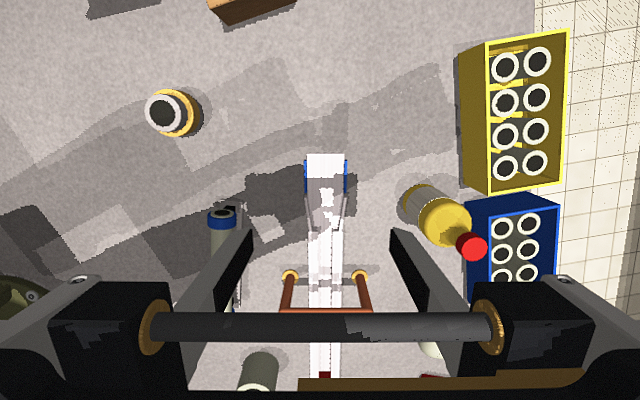

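The strips sit at (305,176) and (345,176), the lips begin near row 230, and the hoop bar is at (326,310). The bottle at (440,215) lies well outside the rail.

```bash
python3 - <<'E'
from h import *
np.set_printoptions(precision=4,suppress=True)
W,T=load('wrist'),load('top')
img=W['color'].astype(int)
sat=img.max(2)-img.min(2); v=img.min(2)
for r in (234,240,246,252,258,320,326,334,350,358):
    w=np.where((v[r,295:360]>200)&(sat[r,295:360]<25))[0]+295
    if len(w): print(r,w.min(),w.max(),end=' ');p=plane(W,[[w.min()-.5,r],[w.max()+.5,r]],.022);print(p[:,:2].ravel(),'w',np.linalg.norm(p[0]-p[1]),'mid',p.mean(0)[:2])
o,e=plane(W,[[305,176.2],[345,175.7]],.008); print('strips',o,e,(o+e)/2,np.linalg.norm(o-e))
# open end edge row at u=325
col=v[140:175,320:331].mean(1); print('open edge',np.c_[np.arange(148,162),col[8:22]].round(0).tolist())
# bar in w2
h=cv2.cvtColor(W['color'],cv2.COLOR_RGB2HSV); m=cv2.inRange(h,(5,120,60),(14,255,255)); ys=np.where(m[300:322,325])[0]+300; print('bar rows',ys.min(),ys.max())
ub=(ys.min()+ys.max())/2
# bar is a line: intersect ray with plane z=.096
print('bar at',plane(W,[[325,ub]],.096))
print('stop red',[(int(a[0]),int(a[1])) for a in np.argwhere(cv2.inRange(h,(0,190,80),(4,255,255))[360:,315:340])[:3]+[360,315]])
# top-view bar at z .096 : ends' midpoint and crossing with rail axis
b=plane(T,np.array([[381,175]])/3.5+[230,130]-.36,.104); print('bar top view',b)
u=np.array([np.cos(-1.749),np.sin(-1.749)])
M=np.array([.6323,.2291])+.12*u; print('mouth est',M)
for P in (plane(W,[[325,ub]],.096)[0,:2],b[0,:2],(o+e)[:2]/2): q=P-M; print('rail x,y',q@u,q@[-u[1],u[0]])
E
```

```text
234 309 346 [0.5868 0.1131 0.6456 0.1025] w 0.05979291239822289 mid [0.6162 0.1078]
240 306 342 [0.5801 0.1038 0.6378 0.0934] w 0.05861039242261148 mid [0.609  0.0986]
246 308 342 [0.5813 0.093  0.6362 0.0831] w 0.0558190790028704 mid [0.6087 0.088 ]
252 308 342 [0.5792 0.0826 0.6345 0.0726] w 0.056202809790772516 mid [0.6069 0.0776]
258 306 342 [0.574  0.0726 0.6329 0.062 ] w 0.05982756098258381 mid [0.6034 0.0673]
350 310 339 [ 0.545  -0.1121  0.5986 -0.1218] w 0.05446419500497984 mid [ 0.5718 -0.1169]
358 310 339 [ 0.5414 -0.1303  0.5956 -0.1401] w 0.05506856768776162 mid [ 0.5685 -0.1352]
strips [0.598  0.2023 0.008 ] [0.6583 0.1922 0.008 ] [0.6282 0.1973 0.008 ] 0.061183591961538136
open edge [[148.0, 151.0], [149.0, 150.0], [150.0, 155.0], [151.0, 161.0], [152.0, 151.0], [153.0, 172.0], [154.0, 255.0], [155.0, 251.0], [156.0, 249.0], [157.0, 249.0], [158.0, 249.0], [159.0, 249.0], [160.0, 249.0], [161.0, 249.0]]
bar rows 308 312
bar at [[0.5968 0.0261 0.096 ]]
stop red [(372, 319), (373, 319), (373, 321)]
bar top view [[0.5919 0.0183 0.104 ]]
mouth est [0.611 0.111]
rail x,y 0.08608036559269924 0.0010854559230452287
rail x,y 0.0946435704602947 -0.00242572217592307
rail x,y -0.0879586983444893 0.0015566741501538564
```

arm_command(increments=[{"slide": [-0.04, -0.02, 0], "yaw": -0.05, "gripper": 1}, {"slide": [-0.08, -0.045, 0], "yaw": -0.1, "gripper": 1}, {"slide": [-0.12, -0.07, -0.01], "yaw": -0.106, "gripper": 1}, {"slide": [-0.155, -0.09, -0.04], "yaw": -0.106, "gripper": 1}, {"slide": [-0.172, -0.1, -0.08], "yaw": -0.106, "gripper": 1}, {"slide": [-0.172, -0.1005, -0.11], "yaw": -0.106, "gripper": 1}, {"slide": [-0.172, -0.1005, -0.12], "yaw": -0.106, "gripper": 1}, {"slide": [-0.172, -0.1005, -0.12], "yaw": -0.106, "gripper": 1}])

```text
time_s: 3.08
ee_pos: [0.4519, 0.1074, 0.1361]
eef_rot: [3.141, -0.0, 1.286]
force: [-0.8, 0.0, 1.0]
grip_width: 0.094
```

```bash
python3 - <<'E'
from h import *
np.set_printoptions(precision=4,suppress=True)
o=readout.get_obs(); print(o['ee_pos'],o['eef_rot'])
c=cam('wrist','w3.png')
for b in blue(c,(200,0,450,300)): print(b[0],b[1],plane(c,[b[0]],.058))
E
```

```text
[0.4519 0.1074 0.1361] [ 3.1411 -0.0003  1.2858]
[434.2639  60.7269] [430  34   9  56 432] [[0.578  0.2015 0.058 ]]
[321.1176 133.76  ] [300 124  44  20 825] [[0.471  0.1705 0.058 ]]
[320.9048 294.7922] [303 283  37  17 231] [[0.4243 0.0116 0.058 ]]
```

The collars are centred at u≈321 in the wrist view, so the hand is aligned with the pipe. Descending to grip.

arm_command(increments=[{"slide": [0, 0, -0.03], "yaw": 0, "gripper": 1}, {"slide": [0, 0, -0.06], "yaw": 0, "gripper": 1}, {"slide": [0, 0, -0.085], "yaw": 0, "gripper": 1}, {"slide": [0, 0, -0.1], "yaw": 0, "gripper": 1}, {"slide": [0, 0, -0.104], "yaw": 0, "gripper": 1}, {"slide": [0, 0, -0.104], "yaw": 0, "gripper": 1}])

```text
time_s: 3.88
ee_pos: [0.4522, 0.1074, 0.0321]
eef_rot: [3.141, -0.0, 1.286]
force: [0.6, -0.3, 0.1]
grip_width: 0.0936
```

arm_command(increments=[{"slide": [0, 0, 0], "yaw": 0, "gripper": 0.25}, {"slide": [0, 0, 0], "yaw": 0, "gripper": 0.25}, {"slide": [0, 0, 0], "yaw": 0, "gripper": 0.25}, {"slide": [0, 0, 0], "yaw": 0, "gripper": 0.25}, {"slide": [0, 0, 0], "yaw": 0, "gripper": 0.25}, {"slide": [0, 0, 0], "yaw": 0, "gripper": 0.25}], grip_force=45)

```text
time_s: 4.62
ee_pos: [0.4518, 0.1074, 0.0314]
eef_rot: [-3.142, 0.0, 1.286]
force: [-0.4, 0.1, -0.2]
grip_width: 0.0374
```

arm_command(increments=[{"slide": [0, 0, 0], "yaw": 0, "gripper": 0.1}, {"slide": [0, 0, 0], "yaw": 0, "gripper": 0.1}, {"slide": [0, 0, 0], "yaw": 0, "gripper": 0.1}], grip_force=45)

```text
time_s: 5.0
ee_pos: [0.4518, 0.1073, 0.0314]
eef_rot: [3.142, -0.0, 1.286]
force: [0.4, 0.2, -0.1]
grip_width: 0.031
```

arm_command(increments=[{"slide": [0, 0, 0.01], "yaw": 0, "gripper": 0.1}, {"slide": [0, 0, 0.03], "yaw": 0, "gripper": 0.1}, {"slide": [0, 0, 0.06], "yaw": 0, "gripper": 0.1}, {"slide": [0, 0, 0.09], "yaw": 0, "gripper": 0.1}, {"slide": [0, 0, 0.1], "yaw": 0, "gripper": 0.1}, {"slide": [0, 0, 0.1], "yaw": 0, "gripper": 0.1}])

```text
time_s: 5.75
ee_pos: [0.4517, 0.1073, 0.1314]
eef_rot: [3.141, -0.0, 1.286]
force: [-0.2, 1.2, -3.8]
grip_width: 0.031
```

```bash
python3 - <<'E'
from h import *
np.set_printoptions(precision=4,suppress=True)
T,S=load('top'),load('scene')
h=lambda c,b:[np.array(np.where(cv2.inRange(cv2.cvtColor(c['color'],cv2.COLOR_RGB2HSV),(0,190,100),(6,255,255))[b[1]:b[3],b[0]:b[2]])).mean(1)[::-1]+b[:2]]
t,s=h(T,(275,85,305,107)),h(S,(270,238,305,262)); print(t,s)
P=cross(T,t,S,s); print('cap',P)
u=np.array([-.1773,-.9842]);q=P[0,:2]-[.6122,.1108]; print('rail x,y',q@u,q@[-u[1],u[0]])
E
```

```text
[array([288.4889,  97.0444])] [array([287.0481, 251.125 ])]
cap [[0.7708 0.1295 0.1706 0.0031]]
rail x,y -0.046557629165184786 0.15278406621639518
```

arm_command(increments=[{"slide": [0, 0.04, 0.03], "yaw": 0.03, "gripper": 0.1}, {"slide": [0.01, 0.08, 0.06], "yaw": 0.06, "gripper": 0.1}, {"slide": [0.05, 0.11, 0.08], "yaw": 0.09, "gripper": 0.1}, {"slide": [0.09, 0.13, 0.08], "yaw": 0.107, "gripper": 0.1}, {"slide": [0.13, 0.13, 0.08], "yaw": 0.107, "gripper": 0.1}, {"slide": [0.165, 0.13, 0.08], "yaw": 0.107, "gripper": 0.1}, {"slide": [0.183, 0.1295, 0.08], "yaw": 0.107, "gripper": 0.1}, {"slide": [0.183, 0.1295, 0.08], "yaw": 0.107, "gripper": 0.1}])

```text
time_s: 6.75
ee_pos: [0.6349, 0.2365, 0.2087]
eef_rot: [-3.139, 0.002, 1.392]
force: [-1.2, -0.2, -2.8]
grip_width: 0.0311
```

arm_command(increments=[{"slide": [0, 0, -0.04], "yaw": 0, "gripper": 0.1}, {"slide": [0, 0, -0.08], "yaw": 0, "gripper": 0.1}, {"slide": [0, 0, -0.11], "yaw": 0, "gripper": 0.1}, {"slide": [0, 0, -0.13], "yaw": 0, "gripper": 0.1}, {"slide": [0, 0, -0.145], "yaw": 0, "gripper": 0.1}, {"slide": [0, 0, -0.147], "yaw": 0, "gripper": 0.1}, {"slide": [0, 0, -0.147], "yaw": 0, "gripper": 0.1}])

```text
time_s: 7.62
ee_pos: [0.6351, 0.237, 0.0653]
eef_rot: [3.141, -0.001, 1.393]
force: [-0.0, 0.3, -3.8]
grip_width: 0.031
```

```bash
python3 - <<'E'
from h import *
o=readout.get_obs(); print(o['ee_pos'],o['eef_rot'],o['force'])
ims=[]
for n,b in (('wrist',(200,20,440,320)),('scene',(290,180,450,380))):
    c=cam(n); x0,y0,x1,y1=b; ims.append(cv2.resize(c['color'][y0:y1,x0:x1,::-1],(int((x1-x0)*580/(y1-y0))*85//100,500)))
cv2.imwrite('pics/p1.png',np.hstack(ims)); print([i.shape for i in ims])
E
```

```text
[0.63514372 0.23697162 0.06531681] [ 3.14052719e+00 -5.75216321e-04  1.39278033e+00] [-0.03210075  0.307035   -3.76056506]
[(500, 394, 3), (500, 394, 3)]
```

View pics/p1.png

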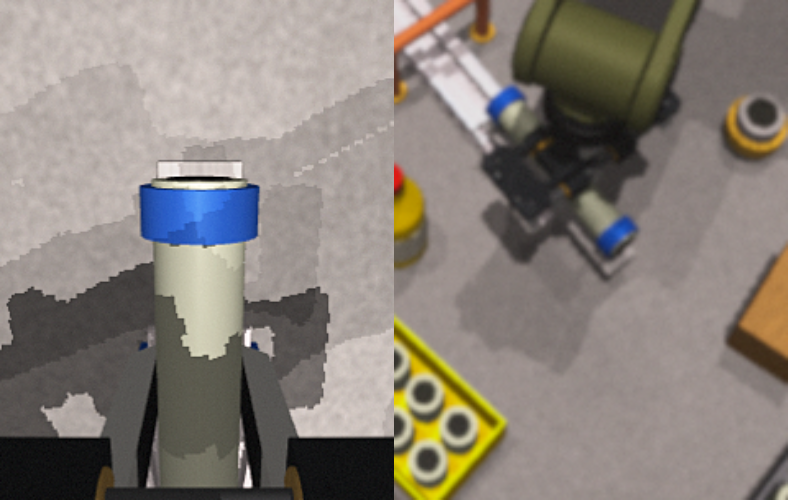

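In the wrist view the rail's blue corners at x=143 and 255 lie symmetric about the pipe at x≈200. The carrier is centred over the rail, level, and clear of the lips.

arm_command(increments=[{"slide": [0, 0, -0.01], "yaw": 0, "gripper": 0.1}, {"slide": [0, 0, -0.02], "yaw": 0, "gripper": 0.1}, {"slide": [0, 0, -0.024], "yaw": 0, "gripper": 0.1}, {"slide": [0, 0, -0.026], "yaw": 0, "gripper": 0.1}, {"slide": [0, 0, -0.027], "yaw": 0, "gripper": 0.1}, {"slide": [0, 0, -0.027], "yaw": 0, "gripper": 0.1}])

```text
time_s: 8.48
ee_pos: [0.6349, 0.2369, 0.0377]
eef_rot: [3.141, -0.0, 1.393]
force: [-0.3, -0.7, -2.3]
grip_width: 0.0313
```

arm_command(increments=[{"slide": [0, 0, -0.0005], "yaw": 0, "gripper": 0.1}, {"slide": [-0.0014, -0.0079, -0.0005], "yaw": 0, "gripper": 0.1}, {"slide": [-0.0028, -0.0157, -0.0005], "yaw": 0, "gripper": 0.1}, {"slide": [-0.0043, -0.0236, -0.0005], "yaw": 0, "gripper": 0.1}, {"slide": [-0.0057, -0.0315, -0.0005], "yaw": 0, "gripper": 0.1}, {"slide": [-0.0071, -0.0394, -0.0005], "yaw": 0, "gripper": 0.1}], grip_force=20)

```text
time_s: 9.22
ee_pos: [0.6279, 0.1971, 0.0374]
eef_rot: [3.141, -0.001, 1.393]
force: [0.5, 3.6, 5.0]
grip_width: 0.0313
```

arm_command(increments=[{"slide": [-0.0021, -0.0118, 0], "yaw": 0, "gripper": 0.1}, {"slide": [-0.0043, -0.0236, 0], "yaw": 0, "gripper": 0.1}, {"slide": [-0.0064, -0.0354, 0], "yaw": 0, "gripper": 0.1}, {"slide": [-0.0085, -0.0472, 0], "yaw": 0, "gripper": 0.1}, {"slide": [-0.0106, -0.0591, 0], "yaw": 0, "gripper": 0.1}, {"slide": [-0.0128, -0.0709, 0], "yaw": 0, "gripper": 0.1}, {"slide": [-0.0142, -0.0787, 0], "yaw": 0, "gripper": 0.1}])

```text
time_s: 10.1
ee_pos: [0.6136, 0.1182, 0.0374]
eef_rot: [3.141, -0.001, 1.392]
force: [0.8, 3.5, 6.7]
grip_width: 0.0315
```

```bash
python3 - <<'E'
from h import *
np.set_printoptions(precision=4,suppress=True)
o=readout.get_obs(); print(o['ee_pos'],o['eef_rot'],o['force'],o['moment'],o['grip_width'])
ims=[]
for n,b in (('wrist',(200,20,440,320)),('scene',(230,120,390,320))):
    c=cam(n); x0,y0,x1,y1=b; ims.append(cv2.resize(c['color'][y0:y1,x0:x1,::-1],(394,500)))
    if n=='wrist':
        for q in blue(c,(250,20,400,300)): print(q[0],q[1],plane(c,[q[0]],.064))
cv2.imwrite('pics/p2.png',np.hstack(ims))
E
```

```text
[0.6136 0.1182 0.0374] [ 3.1409 -0.0005  1.3924] [0.7944 3.5077 6.7051] [ 0.7845  0.0425 -0.0407] 0.03147293262412306
[277.5611 116.9098] [273  80  10  75 499] [[0.6066 0.2026 0.064 ]]
[364.396  116.3818] [360  80  10  75 495] [[0.6507 0.1949 0.064 ]]
[321.3129 148.2406] [ 286  130   72   37 2311] [[0.6259 0.1828 0.064 ]]
```

View pics/p2.png

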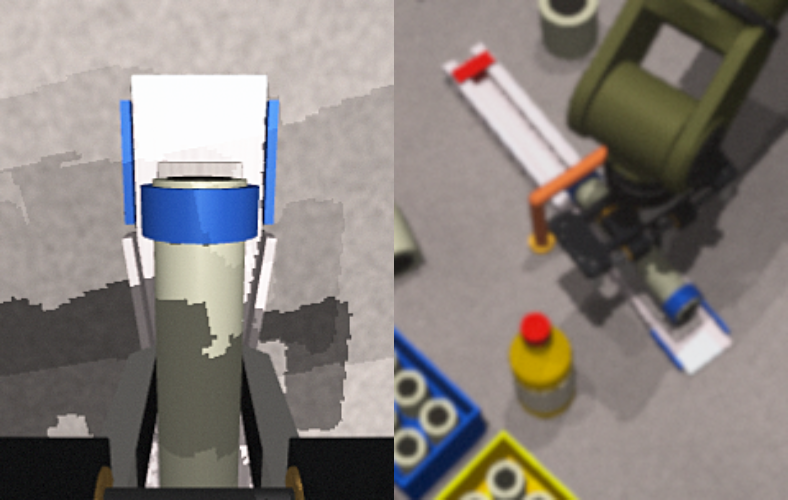

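The left half shows the foot inside the channel, square and centred between the guide walls; the right half shows the leading end reaching the hoop with the hand well short of it. I'll go on until the hand stands about 30 mm before the bar.

arm_command(increments=[{"slide": [-0.0021, -0.0118, 0.0003], "yaw": 0, "gripper": 0.1}, {"slide": [-0.0043, -0.0236, 0.0003], "yaw": 0, "gripper": 0.1}, {"slide": [-0.0064, -0.0354, 0.0003], "yaw": 0, "gripper": 0.1}, {"slide": [-0.0085, -0.0472, 0.0003], "yaw": 0, "gripper": 0.1}, {"slide": [-0.0103, -0.057, 0.0003], "yaw": 0, "gripper": 0.1}, {"slide": [-0.011, -0.061, 0.0003], "yaw": 0, "gripper": 0.1}, {"slide": [-0.011, -0.061, 0.0003], "yaw": 0, "gripper": 0.1}])

```text
time_s: 11.08
ee_pos: [0.6023, 0.0564, 0.0374]
eef_rot: [-3.142, 0.001, 1.392]
force: [-0.4, -1.0, 5.0]
grip_width: 0.0313
```

arm_command(increments=[{"slide": [0, 0, 0], "yaw": 0, "gripper": 0.7}, {"slide": [0, 0, 0], "yaw": 0, "gripper": 0.7}, {"slide": [0, 0, 0], "yaw": 0, "gripper": 0.7}, {"slide": [0, 0, 0.03], "yaw": 0, "gripper": 0.7}, {"slide": [0, 0, 0.07], "yaw": 0, "gripper": 0.7}, {"slide": [0, 0, 0.11], "yaw": 0, "gripper": 0.7}, {"slide": [0, 0, 0.14], "yaw": 0, "gripper": 0.7}, {"slide": [0, 0, 0.14], "yaw": 0, "gripper": 0.7}])

```text
time_s: 12.08
ee_pos: [0.6033, 0.0577, 0.1793]
eef_rot: [3.138, -0.001, 1.393]
force: [0.1, 0.4, -0.1]
grip_width: 0.0658
```

```bash
python3 - <<'E'
from h import *
np.set_printoptions(precision=4,suppress=True)
W=cam('wrist'); T=cam('top'); print(readout.get_obs()['ee_pos'])
for q in blue(W,(250,20,400,330)): print(q[0],q[1],plane(W,[q[0]],.064))
for n,c in(('w',W),('t',T)):
    m=cv2.inRange(cv2.cvtColor(c['color'],cv2.COLOR_RGB2HSV),(5,120,50),(14,255,255)); print(n,[(s.tolist(),ce.round(1)) for s,ce in zip(*cv2.connectedComponentsWithStats(m)[2:]) if 40<s[4]<9000])
x0,y0,x1,y1=200,0,440,320
a=cv2.resize(W['color'][y0:y1,x0:x1,::-1],(394,500)); b=cv2.resize(T['color'][130:290,250:410,::-1],(400,500)); cv2.imwrite('pics/p3.png',np.hstack([a,b]))
E
```

```text
[0.6021 0.0577 0.1762]
[292.7957  58.5376] [291  35   5  49 186] [[0.6015 0.1935 0.064 ]]
[347.0635  58.8254] [345  35   5  49 189] [[0.652  0.1842 0.064 ]]
[320.1122 132.7188] [301 124  39  18 633] [[0.6147 0.1211 0.064 ]]
[319.354  281.5332] [304 266  32  25 452] [[ 0.5833 -0.0483  0.064 ]]
w [([257, 204, 24, 27, 319], array([270.1, 216.8])), ([273, 204, 110, 43, 1838], array([329. , 234.7]))]
t []
```

View pics/p3.png

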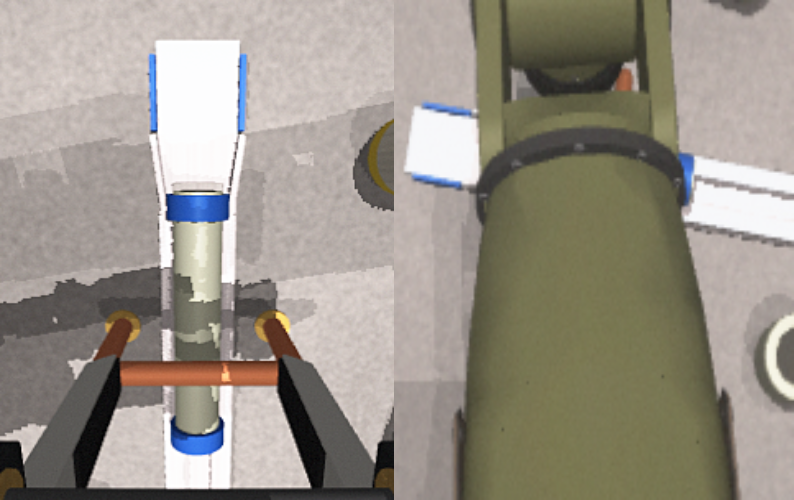

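The carrier stands under the hoop, with the tail collar at crop (197,207), the bar at y≈373, and the lead collar beyond it at (197,437). The hoop is untouched and the hand is above it.

```bash
python3 - <<'E'
from h import *
W=load('wrist'); p=plane(W,[[322,238.7]],.096)[0]; q=p[:2]-[.6122,.1108]; print(p,q@[-.1773,-.9842])
E
```

```text
[0.59845588 0.02039738 0.096     ] 0.09141109595653345
```

arm_command(increments=[{"slide": [-0.004, -0.02, 0.01], "yaw": 0, "gripper": 0.7}, {"slide": [-0.0085, -0.047, 0.01], "yaw": 0, "gripper": 0.7}, {"slide": [-0.0125, -0.07, 0.01], "yaw": 0, "gripper": 0.7}, {"slide": [-0.0145, -0.0807, 0], "yaw": 0, "gripper": 0.7}, {"slide": [-0.0145, -0.0807, 0], "yaw": 0, "gripper": 0.7}, {"slide": [-0.0145, -0.0807, 0], "yaw": 0, "gripper": 0.7}])

```text
time_s: 12.92
ee_pos: [0.588, -0.0225, 0.1771]
eef_rot: [-3.141, -0.0, 1.393]
force: [0.1, -0.2, 0.4]
grip_width: 0.0658
```

arm_command(increments=[{"slide": [0, 0, -0.03], "yaw": 0, "gripper": 0.7}, {"slide": [0, 0, -0.06], "yaw": 0, "gripper": 0.7}, {"slide": [0, 0, -0.09], "yaw": 0, "gripper": 0.7}, {"slide": [0, 0, -0.115], "yaw": 0, "gripper": 0.7}, {"slide": [0, 0, -0.13], "yaw": 0, "gripper": 0.7}, {"slide": [0, 0, -0.139], "yaw": 0, "gripper": 0.7}, {"slide": [0, 0, -0.139], "yaw": 0, "gripper": 0.7}])

```text
time_s: 13.8
ee_pos: [0.588, -0.0228, 0.0383]
eef_rot: [-3.141, -0.0, 1.393]
force: [0.4, 0.0, 0.4]
grip_width: 0.0657
```

arm_command(increments=[{"slide": [0, 0, 0], "yaw": 0, "gripper": 0.1}, {"slide": [0, 0, 0], "yaw": 0, "gripper": 0.1}, {"slide": [0, 0, 0], "yaw": 0, "gripper": 0.1}, {"slide": [0, 0, 0], "yaw": 0, "gripper": 0.1}, {"slide": [0, 0, 0], "yaw": 0, "gripper": 0.1}, {"slide": [0, 0, 0], "yaw": 0, "gripper": 0.1}], grip_force=25)

```text
time_s: 14.55
ee_pos: [0.588, -0.023, 0.0384]
eef_rot: [3.141, -0.0, 1.393]
force: [-0.8, -0.2, 3.4]
grip_width: 0.0318
```

arm_command(increments=[{"slide": [-0.0021, -0.0118, 0], "yaw": 0, "gripper": 0.1}, {"slide": [-0.0043, -0.0236, 0], "yaw": 0, "gripper": 0.1}, {"slide": [-0.0064, -0.0354, 0], "yaw": 0, "gripper": 0.1}, {"slide": [-0.0085, -0.0472, 0], "yaw": 0, "gripper": 0.1}, {"slide": [-0.0106, -0.0591, 0], "yaw": 0, "gripper": 0.1}, {"slide": [-0.0128, -0.0709, 0], "yaw": 0, "gripper": 0.1}, {"slide": [-0.0149, -0.0827, 0], "yaw": 0, "gripper": 0.1}, {"slide": [-0.0149, -0.0827, 0], "yaw": 0, "gripper": 0.1}])

```text
time_s: 15.55
ee_pos: [0.5728, -0.1075, 0.0384]
eef_rot: [3.141, 0.001, 1.392]
force: [-0.8, -4.2, 5.1]
grip_width: 0.0314
```

arm_command(increments=[{"slide": [-0.0014, -0.0079, 0], "yaw": 0, "gripper": 0.1}, {"slide": [-0.0028, -0.0157, 0], "yaw": 0, "gripper": 0.1}, {"slide": [-0.0043, -0.0236, 0], "yaw": 0, "gripper": 0.1}, {"slide": [-0.0053, -0.0295, 0], "yaw": 0, "gripper": 0.1}, {"slide": [-0.0053, -0.0295, 0], "yaw": 0, "gripper": 0.1}])

```text
time_s: 16.18
ee_pos: [0.5676, -0.1364, 0.0384]
eef_rot: [3.141, 0.001, 1.392]
force: [-0.9, -0.8, 5.2]
grip_width: 0.0309
```

arm_command(increments=[{"slide": [-0.0004, -0.002, 0], "yaw": 0, "gripper": 0.1}, {"slide": [-0.0007, -0.0039, 0], "yaw": 0, "gripper": 0.1}, {"slide": [-0.0011, -0.0059, 0], "yaw": 0, "gripper": 0.1}, {"slide": [-0.0014, -0.0079, 0], "yaw": 0, "gripper": 0.1}])

```text
time_s: 16.68
ee_pos: [0.5663, -0.1435, 0.0384]
eef_rot: [3.141, -0.0, 1.393]
force: [0.9, 5.0, 5.5]
grip_width: 0.0315
```

arm_command(increments=[{"slide": [-0.0002, -0.001, 0], "yaw": 0, "gripper": 0.1}, {"slide": [-0.0004, -0.002, 0], "yaw": 0, "gripper": 0.1}])

```text
time_s: 16.92
ee_pos: [0.566, -0.1453, 0.0384]
eef_rot: [3.141, -0.001, 1.393]
force: [2.2, 10.1, 6.5]
grip_width: 0.0313
```

arm_command(increments=[{"slide": [-0.0002, -0.001, 0], "yaw": 0, "gripper": 0.1}, {"slide": [-0.0004, -0.002, 0], "yaw": 0, "gripper": 0.1}])

```text
time_s: 17.18
ee_pos: [0.5659, -0.1459, 0.0388]
eef_rot: [3.141, -0.002, 1.393]
force: [1.9, 19.3, 13.4]
grip_width: 0.0313
```

Force rises to 19 N with the motion stalling at the predicted home (y≈-0.146), so this looks like contact with the stop. I'll hold a moment, let go and look.

arm_command(increments=[{"slide": [-0.0001, -0.0005, 0], "yaw": 0, "gripper": 0.1}, {"slide": [-0.0001, -0.0005, 0], "yaw": 0, "gripper": 0.1}, {"slide": [-0.0001, -0.0005, 0], "yaw": 0, "gripper": 0.1}])

```text
time_s: 17.55
ee_pos: [0.5659, -0.1461, 0.0389]
eef_rot: [3.141, -0.003, 1.393]
force: [2.3, 18.2, 12.4]
grip_width: 0.0314
```

arm_command(increments=[{"slide": [0, 0, 0], "yaw": 0, "gripper": 0.7}, {"slide": [0, 0, 0], "yaw": 0, "gripper": 0.7}, {"slide": [0, 0, 0], "yaw": 0, "gripper": 0.7}, {"slide": [0, 0, 0.03], "yaw": 0, "gripper": 0.7}, {"slide": [0, 0, 0.08], "yaw": 0, "gripper": 0.7}, {"slide": [0, 0, 0.13], "yaw": 0, "gripper": 0.7}, {"slide": [0, 0, 0.18], "yaw": 0, "gripper": 0.7}, {"slide": [0, 0, 0.18], "yaw": 0, "gripper": 0.7}])

```text
time_s: 18.55
ee_pos: [0.5666, -0.1483, 0.2221]
eef_rot: [3.135, 0.001, 1.393]
force: [0.5, 0.2, -1.0]
grip_width: 0.0659
```

arm_command(increments=[{"slide": [-0.06, 0, 0.03], "yaw": 0, "gripper": 0.7}, {"slide": [-0.12, 0, 0.05], "yaw": 0, "gripper": 0.7}, {"slide": [-0.18, 0, 0.05], "yaw": 0, "gripper": 0.7}, {"slide": [-0.22, 0, 0.05], "yaw": 0, "gripper": 0.7}, {"slide": [-0.22, 0, 0.05], "yaw": 0, "gripper": 0.7}])

```text
time_s: 19.18
ee_pos: [0.3438, -0.1477, 0.268]
eef_rot: [3.141, 0.0, 1.391]
force: [0.3, -0.6, -0.6]
grip_width: 0.0657
```

```bash
python3 - <<'E'
from h import *
np.set_printoptions(precision=4,suppress=True)
S=cam('scene'); T=cam('top'); print(readout.get_obs()['time_s'])
for n,c,b in(('S',S,(230,120,330,230)),('T',T,(300,150,450,230))):
    for q in blue(c,b): p=plane(c,[q[0]],.064)[0]; d=p[:2]-[.6122,.1108]; print(n,q[0],q[1],p,d@[-.1773,-.9842],d@[.9842,-.1773])
a=cv2.resize(S['color'][120:220,230:330,::-1],(400,400),interpolation=cv2.INTER_CUBIC); b=cv2.resize(T['color'][160:240,350:430,::-1],(400,400),interpolation=cv2.INTER_CUBIC); 
c=cv2.resize(T['color'][60:310,130:530,::-1],(320,200)); d=cv2.resize(S['color'][20:340,70:520,::-1],(400,200))
cv2.imwrite('pics/p4.png',np.vstack([np.hstack([a,b]),np.hstack([c,d,np.zeros((200,80,3),np.uint8)])]))
E
```

```text
19.275
S [264.1552 143.1724] [260 139  11  11  58] [ 0.559  -0.1724  0.064 ] 0.2881762674799959 -0.0021355717996877355
S [300.2 184.8] [295 182  11   7  30] [ 0.588  -0.0086  0.064 ] 0.1218326940788238 -0.0026514866599670144
T [346.46 183.71] [343 176   8  16 100] [ 0.5899 -0.0023  0.064 ] 0.11525215557028441 -0.0019481300781242952
T [415.6771 194.2083] [411 187   9  16  96] [ 0.5597 -0.1703  0.064 ] 0.28593131470544486 -0.0018484229907469324
```

View pics/p4.png

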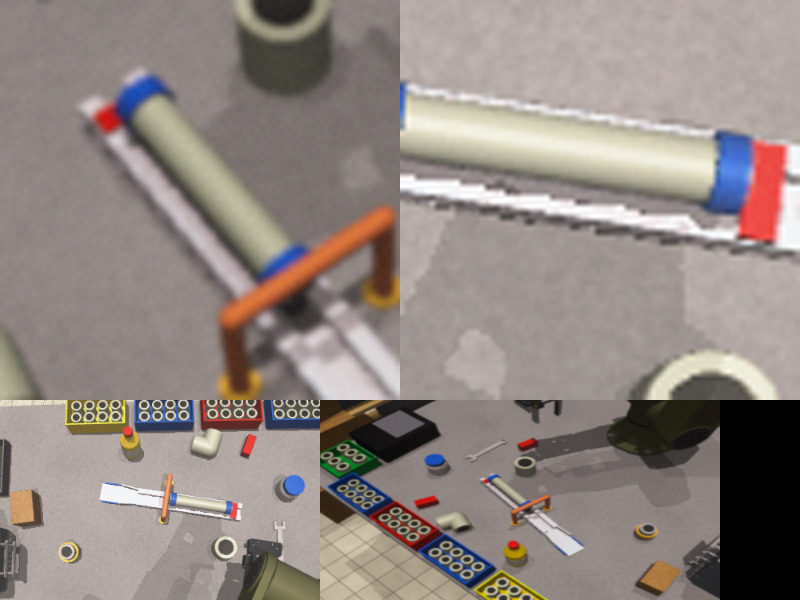

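The top-right crop shows the lead collar right up against the red stop. The bottom crops show the hoop and every bystander where they stood. From the top view the carrier's centre is at rail x ≈ 200.6 mm, against about 201 mm expected from the measured stop face.

```bash
python3 -c "
from h import *
print(job.hand_in())"
```

```text
the job is handed in; nothing more can be done
None
```

The carrier is on the rail, under the lips and beneath the hoop, with its foot up against the red stop. I let go of it and handed the job in at about 19 s of the 67 s allowed.

**How it was done:** I gripped the pipe near its middle and set the foot on the open end. I then slid it under the lips and hoop, re-gripped on the far side of the hoop bar, and pushed it home.

**Last checks:**
- **Home position:** the final push stalled at about 19 N. The top view puts the carrier's centre at rail x ≈ 200.6 mm, against about 201 mm expected. The scene view reads about 205 mm, but the hoop half hides one collar there.
- **Foot contact:** I could not see the foot touching the stop, because the collar hides it. "Fully home" rests on the stall force and the position match.
- **Side offset:** the last readings put the carrier about 2 mm to one side of my rail axis estimate. That is within the calibration error and the channel's play.
- **Surroundings:** by eye, the hoop and all the bystanders stand where they were. No force reading went above about 20 N.

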